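# Park the spring plunger and slide the board carriage out

## Task

The blue carriage with the circuit board is locked in the jig by a spring plunger. Pull the plunger's red T grip up, twist it gently clockwise and lower it into its rest notch so that it stays up by itself, never forcing it hard against its stops; let go, then slide the carriage by its black knob away from the plunger all the way to the end stop. Leave the plunger parked, and do not disturb the bottle, the solder reel or the loupe.

Things in the scene. Friction and masses are not known exactly. Their poses are not given: they have to be found in the camera images.
- slide_jig: Aluminium jig base 92 x 242 x 12 mm, fixed to the bench. Origin on the bench, z up; +y is the slide direction (plunger towards end stop). The plunger axis is vertical at (0, -75) mm; the base runs from y = -110 to +132 mm. A grey bridge 80 x 34 mm, top at 40 mm, carries the plunger; round its stem toothed steel rings, 40 mm across, reach 72 mm above the bench.
- housing: Grey bridge with steel plunger housing and the dark park ring clamped on it; origin on the plunger axis at bench level. The slot holds the cross pin while the plunger is down. Clockwise of it is a flat land at 9 mm lift, then the rest notch in the ring, then a tall wall; counter-clockwise a tall wall, so it turns clockwise only. A hard stop inside ends the lift at 13.5 mm.
- plunger: Spring plunger: 8 mm stem, 4 mm cross pin 39 mm long, red T grip. Origin on the axis at bench level when down; x along cross pin and T grip, z up. Spring and weight pull it down with about 6 N when down, 9 N at 6.5 mm lift, 12 N at the stop. Must not be pressed on housing or ring with more than 30 N.
- plunger_grip (a point): Centre of the red T grip: a bar 42 mm long (along x), 14 mm thick (along y), 22 mm high, its centre 87 mm above the bench when down; pinch it across its thickness from above. Nothing within 45 mm of the axis is higher than 72 mm.
- plunger_lift (a joint): How far the plunger is pulled up, m: 0 down and locking, 0.009 the pin just clears the lands, 0.0135 hard stop, 0.006 to 0.0065 resting in the rest notch. The tip leaves the carriage's hole at 0.0045.
- plunger_turn (a joint): Turn of the plunger clockwise from above, rad: 0 in the slot. The rest notch (6.8 mm wide) has its middle at 1.22, but its ring is clamped up to 0.26 either way of that, unmeasured: turn while lifted, feel for the wall past the notch (pin then 0.08 past the middle; stiff), lower it there; within 0.08 of the middle the pin drops in.
- carriage (a joint): Carriage travel along the jig's +y, m: 0 locked, 0.060 at the end stop. Friction about 2.5 N. Stays where it is left.
- carriage_handle (a point): Middle of the black knob on the carriage: 22 mm diameter, 30 mm high, centre 81 mm above the bench, at (0, 45) mm in the jig's frame when locked, on a 12 mm stem. The board on the carriage, 45 x 70 mm, reaches 46 mm above the bench and lies from 4 to 86 mm on the plunger's side of the knob.
- bottle: White dispenser bottle with red tip, 49 mm diameter, 127 mm tall, loose, behind the jig. Origin at its underside.
- reel: Solder reel, 58 mm diameter, 45 mm high, loose, behind the jig. Origin at its underside.
- loupe: Black loupe, 44 mm diameter, 36 mm high, loose, in front of the jig. Origin at its underside.

How it is judged:
By the outcome, as a careful person would: the job done as asked, in the order asked, and still so for the second after the job is handed in, with the robot touching nothing.
It also fails if it takes over 69 s, if anything falls off the work surface, if the arm or the gripper's body presses on something with over 40 N, if the wrist force passes 120 N, or if a joint passes its speed limit or range.

## Robot

A 7-joint arm with a two-finger parallel gripper is mounted at the origin on a cart in front of the work surface, level with it; the furniture and walls round the work are solid. World frame = base frame: x ahead of the robot, y to its left, z up, the work surface at z = 0. Lengths are in m, angles in rad, forces in N, time in s.
With the tool pointing down it reaches from about 0.4 to 0.85 m from the base axis. Payload 10.4 kg.
Tool frame: the origin (TCP) lies between the finger pads; the fingertips stand ahead of it and the grasp point (between the pads) lies 5 mm behind it (manip.tip_extent is the z of the fingertips in the tool frame, in m); z points along the fingers, y is the line along which they close (so a half turn about z gives the same grasp; the last joint's range is limited). The gripper opens to 85 mm and grips with 20 to 120 N. Pads are 22 mm wide; open, the fingers measure 114 mm over their backs; the gripper's body (76 mm by 85 mm) begins 54 mm behind the grasp point. The pads swing forward as they close: fully open they stand 13 mm farther back than shut.
Start: joints at [-1.14, 0.332, -0.065, 1.46, 0.022, 1.35, -0.088], TCP at [0.274, 0.562, 0.245] pointing down, gripper open.
Joint ranges: [-2.6, 2.6], [-0.5, 2.12], [-1.47, 1.34], [0.16, 2.42], [-1.27, 4.41], [0.06, 2.06], [-2.6, 2.6]. Speed limits (rad/s): [2.22, 2.22, 2.79, 2.79, 3.14, 3.14, 3.14].

## Interface

Orientations are given as a unit quaternion [x, y, z, w].
In Python, from workcell import status, viewer, manip gives the robot as it stands.
- The arm moves only by the tool play_rows, never from a script. Its argument "plan" is one flat list of numbers, 7 for each row, row after row: the turn, a rotation vector about the tool's x, y, z in degrees, then the shift along the tool's x, y, z in m, then the opening, from 0 (shut) to 1 (fully open). In form: [ax, ay, az, dx, dy, dz, grip, ax, ay, az, dx, dy, dz, grip, ...]. A call has 1 to 20 rows; each row is the pose to reach, as a shift and turn from the pose commanded when the call began, along the tool's axes at that moment; what a row does not reach only later rows make up. A row lasts 1/8 s, in which the tool goes at most 62.5 mm and 10.7 degrees, less where a joint would pass 70% of its speed; a pose out of reach is approached as far as the arm can. A call with a gripper value outside its range is refused whole. The fingers move at their own pace and stop on an object; "squeeze" is the grip in N (left out, the last holds). Time passes only in rows, so rows that repeat a pose let the fingers close. It gives the time, the measured TCP pose, the force, the opening and the grip force at its end, in the units of the state.
- status.get_obs(): the state, without advancing time (a new reading comes with each control period).
- viewer.camera(name): name is "side" or "top"; returns the picture (480x640x3 uint8, red, green, blue); there is no depth.
- viewer.camera_model(name): a dict with "fx", "fy", "cx", "cy" (pixels), "R" (3x3) and "t" (3): a world point X has camera coordinates R X + t. Camera axes: x right, y down, z forward; pixel columns grow to the right and rows downward; lengths in m; the calibration is good to about 2 mm. A picture is of the moment at which its call begins. camera_model takes no time and is no camera call.
- manip.hand_in(): hands the job in; it is judged then, once.
The state is a dict: "clock": time; "joint_pos": joint angles; "joint_velocities": joint speeds; "tau": joint torques, N m; "position": TCP position; "ee_rot": TCP orientation; "ft_force": force on the tool from outside, world axes, zero at the start; "torque": the same for the moment, N m; "grip_width": opening from 0.0 (shut) to 1.0 (fully open); "grasp_force": force on a finger pad.
Only numpy, scipy, OpenCV 4.12 (cv2) and the standard library are available. Lean on these libraries where they do the work, as an engineer would, in place of code of your own. Each camera call takes 0.05 s, during which the arm holds its last target. There are 200 camera calls.

## Working session

There is one attempt and no reset: what is moved stays moved. The work goes in short steps, Python scripts to look and compute and a tool call to move; the robot and the scene stay as the last step left them, time stands still between calls to the robot, and variables do not carry over. Pictures are saved under pics/ and viewed, at most 10 in all, crops included, and the job is handed in when it is done.

Besides the shell and the picture viewer there is one more tool, called after ">>>" as name(argument=value, ...) on one line, values as JSON. play_rows: Moves the arm, as the interface text tells. Its arguments: {"type":"object","properties":{"plan":{"type":"array","items":{"type":"number"}},"squeeze":{"type":"number"}},"required":["plan"]}

```bash
mkdir -p pics; python3 - <<'E'
from workcell import status, viewer, manip
import cv2,numpy as np
np.set_printoptions(precision=4,suppress=True)
for n in("side","top"):
    cv2.imwrite(f"pics/{n}0.png",viewer.camera(n)[:,:,::-1]); m=viewer.camera_model(n)
    print(n,m["fx"],m["cx"],m["cy"],np.array(m["R"]),m["t"])
o=status.get_obs();print(o,manip.tip_extent)
E
```

```text
side 478.4710873794263 317.6944990385554 229.7461861326785 [[ 0.8536 -0.521   0.0073]
 [-0.2104 -0.3574 -0.9099]
 [ 0.4766  0.7752 -0.4147]] [-0.3318  0.2879  0.4534]
top 560.2078146755681 317.4373089462752 230.49959730599306 [[ 0.0038 -0.9999  0.0101]
 [-0.9873 -0.0054 -0.1589]
 [ 0.159  -0.0094 -0.9872]] [0.2035 0.5492 0.8329]
{'clock': 0.1, 'joint_pos': array([-1.1396,  0.3328, -0.0647,  1.4609,  0.0216,  1.3499, -0.0885]), 'joint_velocities': array([-0.0005, -0.0013, -0.0001, -0.0023,  0.0007,  0.0004, -0.0013]), 'tau': array([  0.0021, -62.6747,   0.0497, -39.2429,   0.0165,   0.007 ,
         0.    ]), 'position': array([0.2739, 0.5614, 0.2446]), 'ee_rot': array([ 0.2249,  0.9744, -0.0006, -0.0001]), 'ft_force': array([-0.1589,  0.8948, -0.5788]), 'torque': array([-0.0361, -0.0106, -0.0101]), 'grasp_force': 0.0, 'grip_width': 1.002712115008612} 0.014
```

View pics/top0.png

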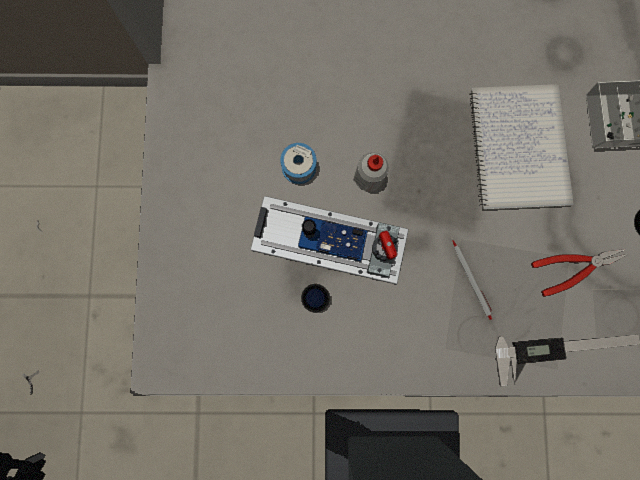

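View pics/side0.png

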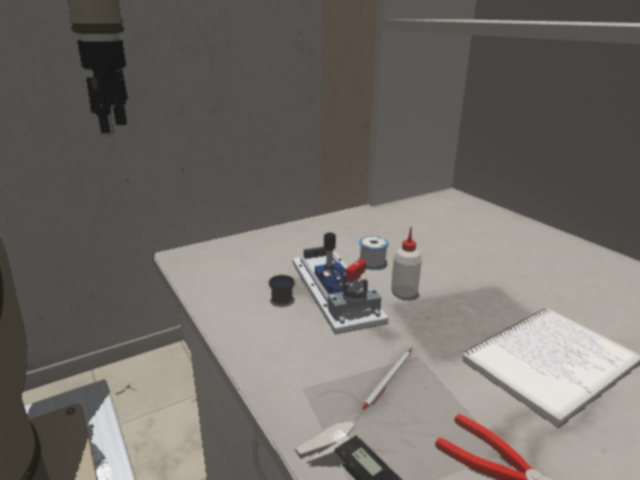

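The top view shows the jig: red grip at about (388,245), knob at (310,227), end stop at (261,222), loupe at (316,298), reel at (299,161) and bottle at (372,170). The side view agrees. Next I'll measure the grip and knob.

```bash
cat > h.py <<'E'
from workcell import status, viewer, manip
import cv2,numpy as np
np.set_printoptions(precision=4,suppress=True)
def ray(n,uv,z):
    m=viewer.camera_model(n);R=np.array(m["R"]);t=np.array(m["t"])
    d=R.T@np.array([(uv[0]-m["cx"])/m["fx"],(uv[1]-m["cy"])/m["fy"],1]);c=-R.T@t
    return c+d*(z-c[2])/d[2]
def pix(n,X):
    m=viewer.camera_model(n);p=np.array(m["R"])@np.array(X)+m["t"]
    return np.array([m["fx"]*p[0]/p[2]+m["cx"],m["fy"]*p[1]/p[2]+m["cy"]])
E
python3 - <<'E'
from h import *
a=cv2.imread("pics/top0.png");b=cv2.imread("pics/side0.png")
i=a.astype(int)
mask=((i[:,:,2]>110)&(i[:,:,1]<70)&(i[:,:,0]<70)).astype(np.uint8); mask[:,:376]=0;mask[:215]=0;mask[280:]=0;mask[:,405:]=0
r=cv2.minAreaRect(cv2.findNonZero(mask));print(r,mask.sum())
bp=cv2.boxPoints(r);print(bp,np.array([ray("top",p,.098)for p in bp]))
w=(i.min(2)>190).astype(np.uint8);w[:190]=0;w[290:]=0;w[:,:245]=0;w[:,415:]=0
r=cv2.minAreaRect(cv2.findNonZero(w));bp=cv2.boxPoints(r);C=np.array([ray("top",p,.012)for p in bp]);print(bp,C,np.linalg.norm(C-np.roll(C,1,0),axis=1),C.mean(0))
ca=cv2.resize(a[190:300,240:420],None,fx=4.4,fy=4.4,interpolation=cv2.INTER_CUBIC)
cv2.imwrite("pics/ca.png",ca)
cb=cv2.resize(b[220:340,260:440],None,fx=4.4,fy=4.4,interpolation=cv2.INTER_CUBIC)
cv2.imwrite("pics/cb.png",cb)
E
```

```text
((386.9310302734375, 244.32757568359375), (27.29721450805664, 11.141719818115234), 68.19859313964844) 207
[[376.6896 233.7241]
 [387.0345 229.5862]
 [397.1724 254.931 ]
 [386.8276 259.069 ]] [[0.5351 0.1198 0.098 ]
 [0.5413 0.1046 0.098 ]
 [0.504  0.0904 0.098 ]
 [0.4979 0.1056 0.098 ]]
[[250.8146 248.8034]
 [262.9832 196.073 ]
 [407.882  229.5112]
 [395.7135 282.2416]] [[0.5228 0.3128 0.012 ]
 [0.6097 0.295  0.012 ]
 [0.5557 0.0591 0.012 ]
 [0.4702 0.0804 0.012 ]] [0.2383 0.0887 0.242  0.0881] [0.5396 0.1868 0.012 ]
```

View pics/ca.png

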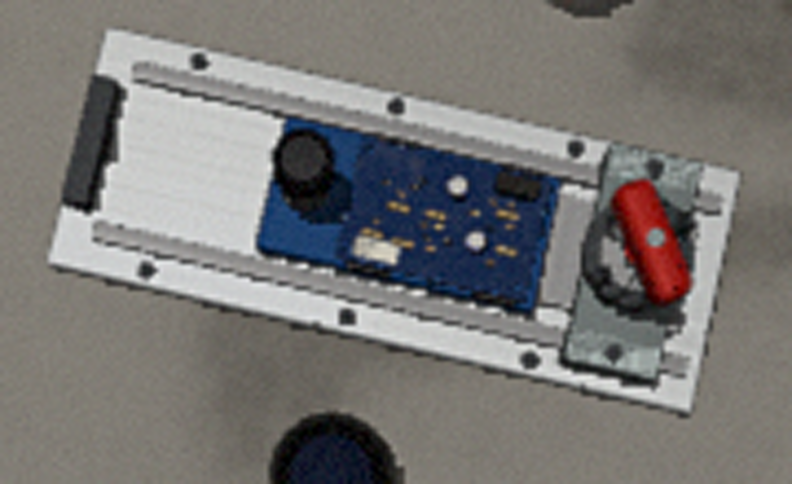

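View pics/cb.png

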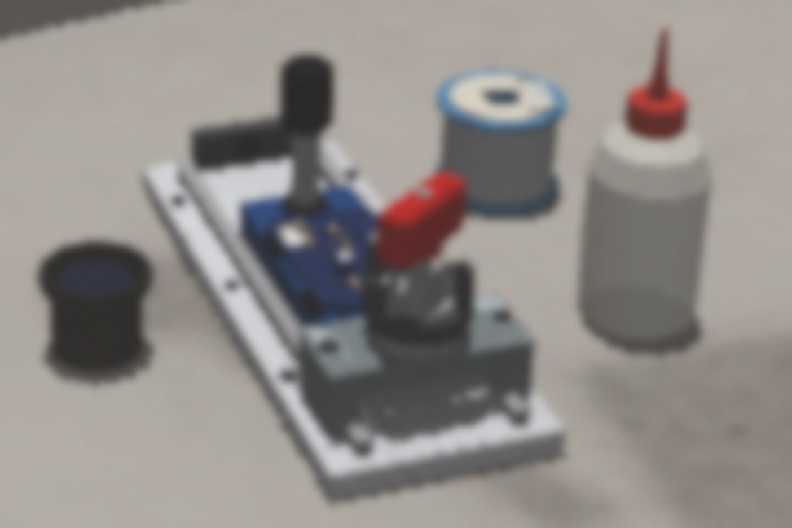

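```bash
python3 - <<'E'
from h import *
f=lambda c:(c[0]/4.4+240-.4,c[1]/4.4+190-.4)
P=np.array([ray("top",f(c),.012) for c in[(107,28),(742,172),(690,415),(48,265)]])
J=np.array([[-46,132],[46,132],[46,-110],[-46,-110]])/1000
# order: far(+x world)/end-stop first. jig +y ~ world +y -> jig +x ~ world +x
J=np.array([[46,132],[46,-110],[-46,-110],[-46,132]])/1000
A=J-J.mean(0);B=P[:,:2]-P[:,:2].mean(0)
U,S,V=np.linalg.svd(A.T@B);R=V.T@U.T;t=P[:,:2].mean(0)-R@J.mean(0)
print("jig",t,np.degrees(np.arctan2(R[1,0],R[0,0])),np.linalg.det(R),"res",(J@R.T+t-P[:,:2]).ravel())
print("axis",R@[0,-.075]+t,"knob",R@[0,.045]+t)
print("grip circle",ray("top",f((655,237)),.098),"knob top",ray("top",f((303,158)),.096))
e=[ray("top",f(c),.098) for c in[(634,188),(672,295)]];d=e[0]-e[1];print("grip dir",np.degrees(np.arctan2(d[1],d[0])),np.linalg.norm(d))
print("side red",ray("side",((420)/4.4+260,222/4.4+220),.087), "side knob",ray("side",(307/4.4+260,95/4.4+220),.081))
g=ray("top",f((655,237)),.098)
o=status.get_obs()
from scipy.spatial.transform import Rotation as Ro
T=Ro.from_quat(o["ee_rot"]);print(T.as_matrix())
print(T.inv().apply([*g[:2]-o["position"][:2],.087-o["position"][2]]))
E
```

```text
jig [0.5365 0.1754] -12.80902604869669 0.9999999999999996 res [ 0.0007  0.0005 -0.0001 -0.0005 -0.0003 -0.001  -0.0003  0.001 ]
axis [0.5198 0.1023] knob [0.5464 0.2193]
grip circle [0.5208 0.1028 0.098 ] knob top [0.5471 0.2198 0.096 ]
grip dir 18.61622719190629 0.03772064162347091
side red [0.5189 0.1017 0.087 ] side knob [0.5467 0.2187 0.081 ]
[[-0.8988  0.4383 -0.0005]
 [ 0.4383  0.8988 -0.0012]
 [-0.0001 -0.0013 -1.    ]]
[-0.423  -0.3038  0.158 ]
```

>>> play_rows(plan=[0,0,-3,-0.02,-0.015,0,1,0,0,-7,-0.055,-0.04,0,1,0,0,-11,-0.09,-0.065,0,1,0,0,-15,-0.13,-0.093,0,1,0,0,-19,-0.17,-0.122,0,1,0,0,-23,-0.21,-0.151,0,1,0,0,-27,-0.25,-0.18,0,1,0,0,-31,-0.29,-0.208,0,1,0,0,-35,-0.33,-0.237,0,1,0,0,-39,-0.365,-0.262,0,1,0,0,-42,-0.395,-0.284,0,1,0,0,-45,-0.414,-0.297,0,1,0,0,-46,-0.423,-0.304,0.01,1,0,0,-46,-0.423,-0.304,0.04,1,0,0,-46,-0.423,-0.304,0.06,1,0,0,-46,-0.423,-0.304,0.06,1,0,0,-46,-0.423,-0.304,0.06,1,0,0,-46,-0.423,-0.304,0.06,1])

```text
clock: 2.35
position: [0.5214, 0.1032, 0.1863]
ee_rot: [-0.174, 0.985, 0.0, 0.001]
ft_force: [-0.3, -0.0, -0.6]
grip_width: 1.0
grasp_force: 0.0
```

```bash
python3 - <<'E'
from h import *
from scipy.spatial.transform import Rotation as Ro
o=status.get_obs();T=Ro.from_quat(o["ee_rot"]);x=T.as_matrix()[:,0]
print(o["position"],np.degrees(np.arctan2(x[1],x[0])),o["joint_pos"],o["ft_force"])
print(T.inv().apply(np.array([.520,.1025,.089])-o["position"]))
for n in("top","side"):cv2.imwrite(f"pics/{n}1.png",viewer.camera(n)[:,:,::-1])
a=cv2.imread("pics/top1.png")[170:320,280:480];b=cv2.imread("pics/side1.png")[170:320,260:460]
cv2.imwrite("pics/c1.png",cv2.resize(np.hstack([a,b]),None,fx=2,fy=2,interpolation=cv2.INTER_CUBIC))
E
```

```text
[0.5214 0.1032 0.1863] -160.00097750768225 [-0.5091  0.1649  0.2522  1.8013 -0.0445  1.1794  1.6766] [-0.2655 -0.0103 -0.5721]
[ 0.0017 -0.0002  0.0973]
```

View pics/c1.png

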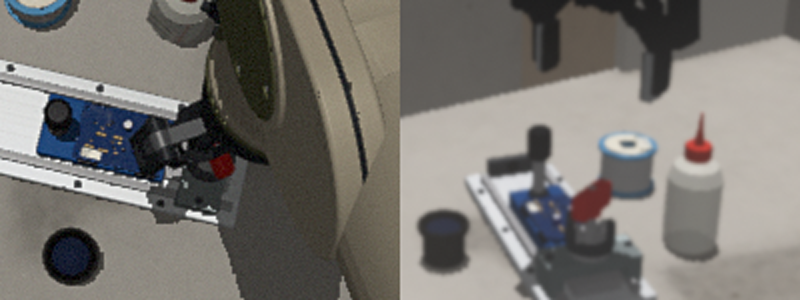

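The open gripper stands above the T grip with its fingers across the bar and nothing near it is in the way, so I descend and close gently.

>>> play_rows(plan=[0,0,0,0.0015,0,0.03,1,0,0,0,0.0015,0,0.055,1,0,0,0,0.0015,0,0.075,1,0,0,0,0.0015,0,0.09,0.8,0,0,0,0.0015,0,0.096,0.6,0,0,0,0.0015,0,0.097,0.45,0,0,0,0.0015,0,0.097,0.35,0,0,0,0.0015,0,0.097,0.3,0,0,0,0.0015,0,0.097,0.25,0,0,0,0.0015,0,0.097,0.2,0,0,0,0.0015,0,0.097,0.15,0,0,0,0.0015,0,0.097,0.1,0,0,0,0.0015,0,0.097,0.1,0,0,0,0.0015,0,0.097,0.1], squeeze=30)

```text
clock: 4.2
position: [0.5195, 0.1031, 0.0885]
ee_rot: [-0.174, 0.985, 0.0, 0.0]
ft_force: [-1.0, 3.9, 4.9]
grip_width: 0.159
grasp_force: 29.5
```

```bash
cat > s.py <<'E'
from h import *
from scipy.spatial.transform import Rotation as Ro
o=status.get_obs();T=Ro.from_quat(o["ee_rot"]);x=T.as_matrix()[:,0]
print(o["position"],np.degrees(np.arctan2(x[1],x[0])),"Ftool",T.inv().apply(o["ft_force"]),"Mtool",T.inv().apply(o["torque"]),o["grip_width"],o["grasp_force"])
E
python3 s.py
```

```text
[0.5195 0.1031 0.0885] -159.97498278635118 Ftool [-0.395   4.0117 -4.895 ] Mtool [-0.897   0.0608  0.0649] 0.15878706579282556 29.495306611061096
```

Gripped: the opening is 13.5 mm and side forces are low. I'll lift about 11 mm.

>>> play_rows(plan=[0,0,0,0,0,0,0.1,0,0,0,0,0.0005,-0.002,0.1,0,0,0,0,0.0005,-0.004,0.1,0,0,0,0,0.0005,-0.006,0.1,0,0,0,0,0.0005,-0.008,0.1,0,0,0,0,0.0005,-0.01,0.1,0,0,0,0,0.0005,-0.011,0.1,0,0,0,0,0.0005,-0.011,0.1,0,0,0,0,0.0005,-0.011,0.1], squeeze=50)

```text
clock: 5.32
position: [0.5194, 0.1031, 0.0985]
ee_rot: [-0.174, 0.985, -0.0, 0.0]
ft_force: [4.9, 4.8, -10.0]
grip_width: 0.152
grasp_force: 50.8
```

```bash
python3 s.py
```

```text
[0.5194 0.1031 0.0985] -159.99548762715892 Ftool [-6.2526  2.8339  9.9791] Mtool [-0.515  -1.3219  0.0366] 0.15164626064615608 50.751290917396545
```

>>> play_rows(plan=[0,0,0,-0.0007,0.0003,-0.001,0.1,0,0,0,-0.0007,0.0003,-0.001,0.1,0,0,2,-0.0007,0.0003,-0.001,0.1,0,0,5,-0.0007,0.0003,-0.001,0.1,0,0,8,-0.0007,0.0003,-0.001,0.1,0,0,11,-0.0007,0.0003,-0.001,0.1,0,0,14,-0.0007,0.0003,-0.001,0.1,0,0,17,-0.0007,0.0003,-0.001,0.1,0,0,20,-0.0007,0.0003,-0.001,0.1,0,0,20,-0.0007,0.0003,-0.001,0.1,0,0,20,-0.0007,0.0003,-0.001,0.1])

```text
clock: 6.7
position: [0.5194, 0.1038, 0.1]
ee_rot: [-0.0, 1.0, 0.0, -0.001]
ft_force: [-0.5, 4.3, -10.6]
grip_width: 0.15
grasp_force: 50.6
```

```bash
python3 s.py
```

```text
[0.5194 0.1038 0.1   ] -179.95079536248468 Ftool [ 0.512   4.2601 10.5946] Mtool [-0.9234 -0.0755 -0.0644] 0.14960985543826702 50.60502111911774
```

>>> play_rows(plan=[0,0,3,0,0.0004,0,0.1,0,0,6,0,0.0004,0,0.1,0,0,9,0,0.0004,0,0.1,0,0,12,0,0.0004,0,0.1,0,0,15,0,0.0004,0,0.1,0,0,18,0,0.0004,0,0.1,0,0,21,0,0.0004,0,0.1,0,0,24,0,0.0004,0,0.1,0,0,27,0,0.0004,0,0.1,0,0,30,0,0.0004,0,0.1,0,0,33,0,0.0004,0,0.1,0,0,34,0,0.0004,0,0.1,0,0,34,0,0.0004,0,0.1])

```text
clock: 8.32
position: [0.5197, 0.1051, 0.1003]
ee_rot: [0.292, 0.956, 0.001, -0.0]
ft_force: [0.2, 7.2, -11.0]
grip_width: 0.151
grasp_force: 50.5
```

```bash
python3 s.py
```

```text
[0.5197 0.1051 0.1003] 146.0698636607263 Ftool [ 3.8453  6.05   11.0279] Mtool [-1.3614  0.6342 -0.0366] 0.15109504227821513 50.53543567657471
```

>>> play_rows(plan=[0,0,0,0.0004,0.0006,0.0003,0.1,0,0,0,0.0004,0.0006,0.0003,0.1,0,0,1,0.0004,0.0006,0.0003,0.1,0,0,2,0.0004,0.0006,0.0003,0.1,0,0,3,0.0004,0.0006,0.0003,0.1,0,0,3,0.0004,0.0006,0.0003,0.1])

```text
clock: 9.07
position: [0.5198, 0.1052, 0.1]
ee_rot: [0.317, 0.948, 0.0, -0.0]
ft_force: [0.5, 5.0, -10.3]
grip_width: 0.151
grasp_force: 50.5
```

```bash
python3 s.py
```

```text
[0.5198 0.1052 0.1   ] 143.0280315377922 Ftool [ 2.6202  4.328  10.2831] Mtool [-1.1032  0.5039 -0.0508] 0.15078179980221612 50.52879095077515
```

>>> play_rows(plan=[0,0,0,0.0002,0.0003,0,0.1,0,0,1,0.0002,0.0003,0,0.1,0,0,2,0.0002,0.0003,0,0.1,0,0,2,0.0002,0.0003,0,0.1], squeeze=30)

```text
clock: 9.57
position: [0.5198, 0.1053, 0.1]
ee_rot: [0.334, 0.943, 0.0, -0.0]
ft_force: [0.9, 4.6, -11.5]
grip_width: 0.149
grasp_force: 50.5
```

```bash
python3 s.py
```

```text
[0.5198 0.1053 0.1   ] 140.96762730179904 Ftool [ 2.165   4.115  11.5186] Mtool [-0.9573  0.5877 -0.034 ] 0.14922955880640018 50.49268841743469
```

>>> play_rows(plan=[0,0,1,0,0.0002,0,0.1,0,0,2,0,0.0002,0,0.1,0,0,2,0,0.0002,0,0.1])

```text
clock: 9.95
position: [0.5199, 0.1053, 0.0999]
ee_rot: [0.351, 0.937, 0.0, -0.0]
ft_force: [0.7, 5.4, -10.9]
grip_width: 0.152
grasp_force: 50.5
```

```bash
python3 s.py
```

```text
[0.5199 0.1053 0.0999] 138.9472570603176 Ftool [ 3.0484  4.5047 10.8914] Mtool [-0.8137  0.6336  0.0203] 0.15240458437314025 50.51902949810028
```

>>> play_rows(plan=[0,0,1,0,0,0,0.1,0,0,1.5,0,0,0,0.1,0,0,1.5,0,0,0,0.1])

```text
clock: 10.32
position: [0.5199, 0.1054, 0.1]
ee_rot: [0.363, 0.932, 0.0, -0.0]
ft_force: [0.2, 5.1, -10.5]
grip_width: 0.147
grasp_force: 50.5
```

```bash
python3 s.py
```

```text
[0.5199 0.1054 0.1   ] 137.45549511122735 Ftool [ 3.26    3.9179 10.5223] Mtool [-0.8789  0.6727  0.0387] 0.14715703934357352 50.50398051738739
```

>>> play_rows(plan=[0,0,1,0,0,0,0.1,0,0,2,0,0,0,0.1,0,0,2,0,0,0,0.1])

```text
clock: 10.7
position: [0.52, 0.1054, 0.1]
ee_rot: [0.379, 0.925, 0.0, -0.0]
ft_force: [-0.1, 5.6, -11.6]
grip_width: 0.148
grasp_force: 50.6
```

```bash
python3 s.py
```

```text
[0.52   0.1054 0.1   ] 135.45815714210232 Ftool [ 3.9408  3.932  11.5915] Mtool [-0.8896  0.6886 -0.0252] 0.14763390414372168 50.55193483829498
```

>>> play_rows(plan=[0,0,1,0.0003,0.0002,0,0.1,0,0,2,0.0003,0.0002,0,0.1,0,0,2,0.0003,0.0002,0,0.1])

```text
clock: 11.08
position: [0.52, 0.1055, 0.1]
ee_rot: [0.395, 0.919, -0.0, 0.0]
ft_force: [1.6, 4.8, -11.4]
grip_width: 0.155
grasp_force: 50.7
```

```bash
python3 s.py
```

```text
[0.52   0.1055 0.1   ] 133.48597470485478 Ftool [ 2.4066  4.4812 11.3925] Mtool [-0.8109  0.4018 -0.3631] 0.15482438435750778 50.70972204208374
```

Wall contact: Mz went to -0.36 N m at 66.5° of turn, a light touch. I'll back off to mid-notch and lower.

>>> play_rows(plan=[0,0,-1.5,0,0,0,0.1,0,0,-3,0,0,0,0.1,0,0,-4.5,0,0,0,0.1,0,0,-5,0,0,0,0.1,0,0,-5,0,0,0,0.1])

```text
clock: 11.7
position: [0.5199, 0.1054, 0.1]
ee_rot: [0.354, 0.935, -0.0, -0.0]
ft_force: [0.3, 2.8, -10.2]
grip_width: 0.153
grasp_force: 50.6
```

```bash
python3 s.py
```

```text
[0.5199 0.1054 0.1   ] 138.49139863902727 Ftool [ 1.5815  2.3086 10.1602] Mtool [-0.5914  0.3491 -0.0152] 0.15251700913959385 50.56259572505951
```

>>> play_rows(plan=[0,0,0,0,0,0.001,0.1,0,0,0,0,0,0.002,0.1,0,0,0,0,0,0.003,0.1,0,0,0,0,0,0.0035,0.1,0,0,0,0,0,0.0035,0.1])

```text
clock: 12.32
position: [0.5199, 0.1054, 0.0965]
ee_rot: [0.354, 0.935, -0.0, -0.0]
ft_force: [-0.5, 1.6, -10.0]
grip_width: 0.151
grasp_force: 50.7
```

```bash
python3 s.py
```

```text
[0.5199 0.1054 0.0965] 138.49036485729607 Ftool [1.4791 0.888  9.9618] Mtool [-0.179   0.3119 -0.0249] 0.15053192966669593 50.68262279033661
```

>>> play_rows(plan=[0,0,0,0,0,0.0005,0.1,0,0,0,0,0,0.001,0.1,0,0,0,0,0,0.001,0.1])

```text
clock: 12.7
position: [0.5199, 0.1055, 0.0955]
ee_rot: [0.354, 0.935, -0.0, -0.0]
ft_force: [-1.6, 0.9, -8.8]
grip_width: 0.153
grasp_force: 50.8
```

```bash
python3 s.py
```

```text
[0.5199 0.1055 0.0955] 138.4930828626256 Ftool [ 1.8015 -0.3375  8.819 ] Mtool [-0.0241  0.3447 -0.0116] 0.15252160729423425 50.81411898136139
```

>>> play_rows(plan=[0,0,0,0,0,0.0005,0.1,0,0,0,0,0,0.0005,0.1])

```text
clock: 12.95
position: [0.5199, 0.1055, 0.0951]
ee_rot: [0.354, 0.935, 0.0, -0.0]
ft_force: [-2.1, 1.0, -7.1]
grip_width: 0.152
grasp_force: 51.2
```

```bash
python3 s.py
```

```text
[0.5199 0.1055 0.0951] 138.49272683201656 Ftool [ 2.2223 -0.6466  7.0673] Mtool [0.2091 0.3908 0.005 ] 0.15248495765705464 51.236640214920044
```

>>> play_rows(plan=[0,0,0,0,0,0.0003,0.1,0,0,0,0,0,0.0005,0.1,0,0,0,0,0,0.0005,0.1])

```text
clock: 13.32
position: [0.52, 0.1055, 0.0948]
ee_rot: [0.354, 0.935, 0.0, -0.0]
ft_force: [-4.6, -0.7, 0.8]
grip_width: 0.153
grasp_force: 52.3
```

```bash
python3 s.py
```

```text
[0.52   0.1055 0.0948] 138.48993834473143 Ftool [ 3.0018 -3.5327 -0.7647] Mtool [0.8786 0.7377 0.0019] 0.15322133704369398 52.25802183151245
```

The notch now carries the load at about 6.3 mm lift. I'll release and retreat.

>>> play_rows(plan=[0,0,0,0,0,0,0.2,0,0,0,0,0,0,0.25,0,0,0,0,0,0,0.35,0,0,0,0,0,0,0.5,0,0,0,0,0,0,0.5,0,0,0,0,0,0,0.5,0,0,0,0,0,-0.01,0.5,0,0,0,0,0,-0.03,0.5,0,0,0,0,0,-0.06,0.5,0,0,0,0,0,-0.09,0.5,0,0,0,0,0,-0.1,0.5,0,0,0,0,0,-0.1,0.5])

```text
clock: 14.82
position: [0.5201, 0.1057, 0.1948]
ee_rot: [0.354, 0.935, 0.0, 0.0]
ft_force: [0.2, 0.9, -1.0]
grip_width: 0.501
grasp_force: 0.0
```

```bash
python3 s.py; python3 - <<'E'
from h import *
b=viewer.camera("side")[:,:,::-1]
cv2.imwrite("pics/c2.png",cv2.resize(b[200:340,250:440],None,fx=4,fy=4,interpolation=cv2.INTER_CUBIC))
o=status.get_obs();print(o["joint_pos"])
from scipy.spatial.transform import Rotation as Ro
print(Ro.from_quat(o["ee_rot"]).inv().apply(np.array([.547,.2195,.085])-o["position"]))
E
```

```text
[0.5201 0.1057 0.1948] 138.50290380443235 Ftool [0.4364 0.8248 0.9539] Mtool [-0.0048  0.0337  0.0298] 0.5013947785885653 0.0
[-0.6518  0.1591  0.4043  1.8002 -0.0671  1.1962  0.6191]
[0.055  0.1035 0.1089]
```

View pics/c2.png

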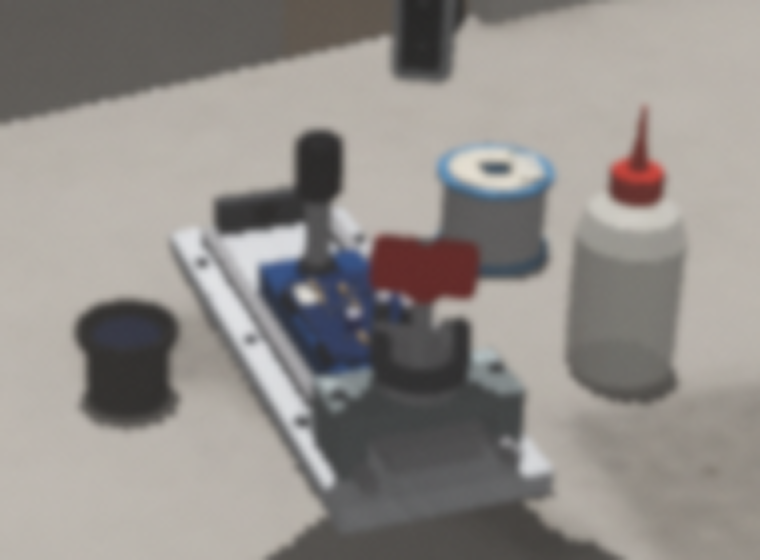

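The side view shows the plunger parked: the grip is turned and stays raised, bar at about (425,265) in the crop, and the other objects are untouched. Next is the knob.

>>> play_rows(plan=[0,0,6,0.006,0.011,0,0.6,0,0,14,0.014,0.026,0,0.6,0,0,23,0.022,0.042,0,0.6,0,0,32,0.03,0.057,0,0.6,0,0,41,0.039,0.073,0,0.6,0,0,50,0.047,0.088,0,0.6,0,0,58,0.054,0.1,0,0.6,0,0,61,0.0565,0.105,0,0.6,0,0,61,0.0565,0.105,0.01,0.6,0,0,61,0.0565,0.105,0.03,0.6,0,0,61,0.0565,0.105,0.055,0.6,0,0,61,0.0565,0.105,0.08,0.6,0,0,61,0.0565,0.105,0.1,0.6,0,0,61,0.0565,0.105,0.109,0.6,0,0,61,0.0565,0.105,0.1095,0.6,0,0,61,0.0565,0.105,0.1095,0.6])

```text
clock: 16.88
position: [0.5476, 0.2217, 0.0856]
ee_rot: [0.78, 0.626, 0.0, 0.0]
ft_force: [-0.2, -0.7, -0.3]
grip_width: 0.596
grasp_force: 0.0
```

```bash
python3 s.py
```

```text
[0.5476 0.2217 0.0856] 77.5076682970104 Ftool [-0.7492 -0.0146  0.2511] Mtool [-0.0252  0.0016  0.0378] 0.5961048730569196 0.0
```

>>> play_rows(plan=[0,0,0,0,0,0,0.5,0,0,0,0,0,0,0.4,0,0,0,0,0,0,0.3,0,0,0,0,0,0,0.22,0,0,0,0,0,0,0.2,0,0,0,0,0,0,0.2,0,0,0,0,0,0,0.2], squeeze=25)

```text
clock: 17.75
position: [0.5484, 0.2215, 0.0855]
ee_rot: [0.78, 0.626, 0.001, 0.001]
ft_force: [4.8, -0.8, -0.2]
grip_width: 0.245
grasp_force: 25.7
```

```bash
python3 s.py
```

```text
[0.5484 0.2215 0.0855] 77.47480868945436 Ftool [0.2706 4.9011 0.2301] Mtool [-1.0388  0.1365 -0.0222] 0.24543807762142472 25.668025470804423
```

The knob is gripped at about 21 mm. I'll slide it +x in the tool frame.

>>> play_rows(plan=[0,0,0,0.001,0.0007,0,0.2,0,0,0,0.004,0.0007,0,0.2,0,0,0,0.008,0.0007,0,0.2,0,0,0,0.013,0.0007,0,0.2,0,0,0,0.018,0.0007,0,0.2,0,0,0,0.023,0.0007,0,0.2,0,0,0,0.028,0.0007,0,0.2,0,0,0,0.033,0.0007,0,0.2,0,0,0,0.038,0.0007,0,0.2,0,0,0,0.043,0.0007,0,0.2,0,0,0,0.048,0.0007,0,0.2,0,0,0,0.053,0.0007,0,0.2,0,0,0,0.056,0.0007,0,0.2,0,0,0,0.056,0.0007,0,0.2])

```text
clock: 19.5
position: [0.561, 0.2765, 0.0855]
ee_rot: [0.78, 0.626, 0.001, 0.0]
ft_force: [5.5, -0.7, 3.4]
grip_width: 0.244
grasp_force: 26.0
```

```bash
python3 s.py
```

```text
[0.561  0.2765 0.0855] 77.49369741462233 Ftool [ 0.5236  5.5536 -3.3459] Mtool [-1.0526 -0.0629  0.0597] 0.24443015489905068 26.033508956898004
```

>>> play_rows(plan=[0,0,0,0.001,0,0,0.2,0,0,0,0.002,0,0,0.2,0,0,0,0.003,0,0,0.2,0,0,0,0.004,0,0,0.2,0,0,0,0.0045,0,0,0.2,0,0,0,0.0045,0,0,0.2])

```text
clock: 20.25
position: [0.5617, 0.2801, 0.0854]
ee_rot: [0.78, 0.626, 0.0, 0.001]
ft_force: [3.7, -4.2, 5.6]
grip_width: 0.248
grasp_force: 26.2
```

```bash
python3 s.py
```

```text
[0.5617 0.2801 0.0854] 77.46073064057761 Ftool [-3.331   4.5664 -5.6187] Mtool [-0.8126 -0.731  -0.0261] 0.24848233901103475 26.186793248634785
```

>>> play_rows(plan=[0,0,0,0.001,0,0,0.2,0,0,0,0.002,0,0,0.2,0,0,0,0.002,0,0,0.2])

```text
clock: 20.62
position: [0.5618, 0.2802, 0.0854]
ee_rot: [0.78, 0.625, -0.001, 0.001]
ft_force: [-1.0, -10.2, 10.5]
grip_width: 0.245
grasp_force: 26.6
```

```bash
python3 s.py
```

```text
[0.5618 0.2802 0.0854] 77.39189344963928 Ftool [-10.2342   1.2149 -10.4799] Mtool [-0.2252 -2.1435 -0.0111] 0.2447451819958469 26.587622109800577
```

End stop reached: travel is 60.2 mm, force is rising and it no longer moves. I'll relax, release and retreat.

>>> play_rows(plan=[0,0,0,-0.0015,0,0,0.2,0,0,0,-0.0015,0,0,0.35,0,0,0,-0.0015,0,0,0.5,0,0,0,-0.0015,0,0,0.6,0,0,0,-0.0015,0,0,0.6,0,0,0,-0.0015,0,-0.01,0.6,0,0,0,-0.0015,0,-0.03,0.6,0,0,0,-0.0015,0,-0.06,0.6,0,0,0,-0.0015,0,-0.09,0.6,0,0,0,-0.0015,0,-0.12,0.6,0,0,0,0.03,0,-0.13,0.6,0,0,0,0.08,0,-0.13,0.6,0,0,0,0.12,0,-0.13,0.6,0,0,0,0.15,0,-0.13,0.6,0,0,0,0.15,0,-0.13,0.6,0,0,0,0.15,0,-0.13,0.6])

```text
clock: 22.62
position: [0.5943, 0.428, 0.2161]
ee_rot: [0.78, 0.626, 0.0, 0.0]
ft_force: [0.2, -0.6, 0.4]
grip_width: 0.601
grasp_force: 0.0
```

```bash
python3 s.py; python3 - <<'E'
from h import *
a=viewer.camera("top")[:,:,::-1][140:320,230:430];b=viewer.camera("side")[:,:,::-1][200:380,250:450]
cv2.imwrite("pics/c3.png",cv2.resize(np.hstack([a,b]),None,fx=2,fy=2,interpolation=cv2.INTER_CUBIC))
E
```

```text
[0.5943 0.428  0.2161] 77.4531278130973 Ftool [-0.5056  0.2694 -0.4205] Mtool [-0.0219 -0.0328  0.019 ] 0.6012311699300733 0.0
```

View pics/c3.png

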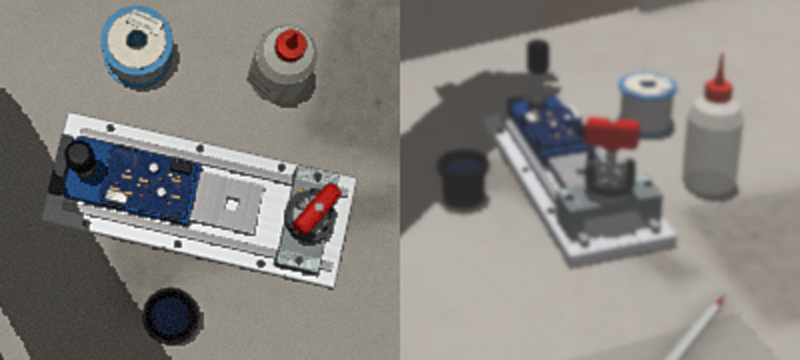

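The carriage is at the end stop (knob at about (80,155) in the left half of the picture), the plunger is parked and raised, and the bottle, reel and loupe are undisturbed.

```bash
python3 -c "
from workcell import manip
print(manip.hand_in())"
```

```text
the job is handed in; nothing more can be done
None
```

The job is handed in: the plunger is parked in its rest notch, the carriage sits at the end stop after about 60 mm of travel, and the bottle, reel and loupe were not disturbed.

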